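Extend the telescopic scrubbing brush and hold it over the stock pot in the sink

TASK

The stock pot in the sink is to be scrubbed with the telescopic brush that lies in its drip stand. With the brush still in the stand, squeeze the orange button in the side of its handle and draw the handle straight back, past the first stop to the second, then let the button spring out so that the brush is locked at full length. Then take the brush out by its handle and finish while holding it still, level, bristles down, just above the mouth of the pot without touching it; do not disturb the small things standing about.

Things in the scene. Friction and masses are not known exactly. Their poses are not given: they have to be found in the camera images.
- brush: Handle of the telescopic brush: blue bar with grey ribs, 200 (x) x 28 (y) x 24 mm (z), plus a wire loop of 23 mm at its rear. Origin mid-handle on the axis; +x points to the head, z up, away from the bristles. At the start it lies in the stand, axis 60 mm above the worktop, origin over the stand's origin, x axes parallel, bristles down. Whole brush about 0.27 kg.
- grip (a point): Point on the handle's axis 20 mm behind its origin, clear of the button and, once drawn out, of the saddle: a good place to hold the drawn-out brush. Its centre of mass is then 80 to 120 mm ahead of this point; a firm grip (60 N or more) holds it level.
- button_face (a point): Middle of the outer face of the orange latch button in the handle's -y side, 62 mm ahead of the handle's origin, level with its axis. The button is 24 mm long, 13 mm high and stands 4 mm proud; a gripper closing across the handle here presses it flush. It springs back by itself when let go.
- brush_button (a joint): How far the latch button is pressed (m): 0 = sprung out, brush locked; 0.004 = flush with the handle, brush free to slide (free from 0.003 on); about 0.0028 = released between two stops, tooth riding on the rod. It takes 3 N to start, 7 N when flush.
- brush_rod (a joint): How far the 14 mm square rod with the head is drawn out of the handle (m): 0 = closed and locked, 0.055 = first stop, 0.110 = second stop and hard end of travel; 1.5 mm of play. With the button held in, the rod slides past the first stop with about 3 N of friction; with the button out it locks at the next stop it meets.
- bristles (a point): Middle of the bristle tips under the head (75 x 50 mm, rounded blue block, white bristles), 34 mm below the axis; 177.5 mm ahead of the handle's origin when closed, 287.5 mm when fully drawn out. The grey ferrule behind the head starts at 126 mm (closed).
- brush_stand: White drip tray, fixed to the worktop, with two steel uprights that carry the brush. Origin on the worktop under the closed handle's middle; +x to the brush head (to the robot's right). Tray from x = -110 to +226 mm, 96 mm wide, 14 mm high. Rear saddle at x = -75 mm, 12 mm thick, 47 mm wide: handle rests at 48 mm, lips 7.5 mm high beside it. The brush lifts straight up and out.
- fork (a point): Front fork of the stand, at x = +117 mm of the stand, 60 mm high: 5 mm steel sheet, 50 mm wide, prongs up to 74 mm, with a 17.5 mm slot, open at the top, for the rod. Ferrule and head cannot pass it, so it holds the head back when the handle is drawn to -x of the stand (after about 6 mm of slack).
- sink_edge (a point): Point on the left rim of the sink basin, level with the worktop; axes as the world's. A polished stock pot, 274 mm across and 215 mm high, stands fixed in the basin: the middle of its mouth (260 mm wide) lies 70 mm farther ahead (+x) and 195 mm farther right (-y) than this point, its rim 26 mm above the worktop. The faucet's spout is swung clear, beyond the pot.
- ramekin: White ramekin, 73 mm across, 41 mm high; leave it where it stands. Origin at its underside.
- glass_1: Small clear glass, 46 mm across, 59 mm high; leave it where it stands. Origin at its underside.
- spice_jar_3: Spice jar with a dark cap, 41 mm across, 105 mm high; leave it where it stands. Origin at its underside.
- mug_1: Small blue cup, 58 mm across with a handle, 49 mm high; leave it where it stands. Origin at its underside.
- teaspoon_1: Steel teaspoon, 139 mm long, lying on the worktop; leave it where it lies. Origin at its underside.

How it is judged (in metres and radians):
On the way:
1. the brush is drawn out to its second stop and locked there, the button sprung out, its head still in the stand (value of joint brush_rod above 0.107 m and value of joint brush_button below 0.0012 m and horizontal distance between bristles and fork below 0.09 m), for 0.2 s.
At the end, for the whole second after the job is handed in: The gripper holds the brush still, off everything else: rod at the second stop (over 107 mm), button sprung out (under 1.2 mm), level within 20 degrees with bristles down, bristle tips 8 to 164 mm above the pot's rim and over its mouth, within 90 mm of its middle both ways (value of joint brush_rod above 0.107 m and value of joint brush_button below 0.0012 m and angle between brush's own z axis and vertical below 0.35 rad and height (world z) of grip above 0.05 m and contact force between brush and the fingers above 2 N and linear speed of brush below 0.03 m/s and x of bristles in the frame of sink_edge between -0.02 and 0.16 m and y of bristles in the frame of sink_edge between -0.285 and -0.105 m and z of bristles in the frame of sink_edge between 0.034 and 0.19 m); the arm keeps its last pose, push and grip.
It fails at once if one of the small things about (ramekin, glass, spice jar, cup, teaspoon) is moved by more than 3 cm (distance of any of ramekin, glass_1, spice_jar_3, mug_1, teaspoon_1 from where it was at the start of the episode above 0.03 m).
It also fails if it takes over 48 s, if anything falls off the work surface, if the arm or the gripper's body presses on something with over 40 N, if the wrist force passes 120 N, or if a joint passes its speed limit or range.

ROBOT

A 6-joint arm with a two-finger parallel gripper is mounted at the origin on a cart in front of the work surface, level with it; the furniture and walls round the work are solid. World frame = base frame: x ahead of the robot, y to its left, z up, the work surface at z = 0. Lengths are in m, angles in degrees, forces in N, time in s.
With the tool pointing down it reaches from about 0.325 to 0.875 m from the base axis. Payload 4.4 kg.
Tool frame: the origin (TCP) lies at the very end of the fingers, on their centre line; the grasp point (between the pads) lies 19 mm behind it (robot.grip_point_offset is the distance from the TCP to the grasp point, in m); z points along the fingers, y is the direction in which the jaws open and shut (so a half turn about z gives the same grasp; the last joint's range is limited). The gripper opens to 85 mm and grips with 20 to 120 N. Pads are 22 mm wide; open, the fingers measure 114 mm over their backs; the gripper's body (76 mm by 85 mm) begins 54 mm behind the grasp point. The pads swing forward as they close: fully open they stand 13 mm farther back than shut.
Start: joints at [55.319, 11.837, 88.321, -0, 79.842, -8.623], TCP at [0.253, 0.517, 0.231] pointing down, gripper open.
Joint ranges: [-156.59, 156.59], [-49.26, 127.26], [12.9, 141.05], [-63.56, 243.56], [4.71, 150.69], [-161.64, 161.64]. Speed limits (degrees/s): [159.86, 159.86, 180, 180, 180, 180].

INTERFACE

Orientations are given as [roll, pitch, yaw] about the fixed x, y, z axes, in that order (R = Rz(yaw) Ry(pitch) Rx(roll)).
In Python, from workcell import status, eyes, robot gives the robot as it stands.
- The arm moves only by the tool servo_tool, never from a script. Its argument "commands" is a list of rows, each a list of 6 numbers: the shift along the tool's x, y, z in mm, then the turn, a rotation vector about the tool's x, y, z in rad. A call has 1 to 8 rows; each row is the pose to reach, as a shift and turn from the pose measured when the call began, along the tool's axes at that moment; what a row does not reach only later rows make up. A row lasts 1/8 s, in which the tool goes at most 62.5 mm and 10.7 degrees, less where a joint would pass 70% of its speed; a pose out of reach is approached as far as the arm can. A call with a gripper value outside its range is refused whole. "claw" is the closure in counts, from 0 (fully open) to 255 (shut), set as the call begins (left out, the last holds). The fingers move at their own pace and stop on an object; "squeeze" is the grip in N (left out, the last holds). Time passes only in rows, so rows that repeat a pose let the fingers close. It gives the time, the measured TCP pose, the force and the opening at its end, in the units of the state.
- status.sense(): the state, without advancing time (a new reading comes with each control period).
- eyes.read_camera(name): name is "scene" or "top" or "wrist"; returns the picture (400x640x3 uint8, red, green, blue); there is no depth.
- eyes.camera_params(name): a dict with "fx", "fy", "cx", "cy" (pixels), "rvec" (rotation vector, rad) and "tvec" (3), from world to camera coordinates, as OpenCV has them. Camera axes: x right, y down, z forward; pixel columns grow to the right and rows downward; lengths in m; the calibration is good to about 2 mm. The wrist camera is an equidistant fisheye: a pixel r from the principal point sees the ray r / f radians off the axis. A picture is of the moment at which its call begins: read the wrist's pose just before it. camera_params takes no time and is no camera call; for the wrist camera it gives the pose at the moment of the call.
- robot.hand_in(): hands the job in, once; it reports no verdict.
The state is a dict: "time": time; "q": joint angles; "qd": joint speeds; "tau": joint torques, N m; "position": TCP position; "ee_rot": TCP orientation; "wrist_force": force on the tool from outside, world axes, zero at the start; "wrist_torque": the same for the moment, N m; "width": finger opening in m.
Only numpy, scipy, OpenCV 4.12 (cv2) and the standard library are available. Lean on these libraries where they do the work, as an engineer would, in place of code of your own. Each camera call takes 0.05 s, during which the arm holds its last target. There are 200 camera calls.

## Working session

There is one attempt and no reset: what is moved stays moved. The work goes in short steps, Python scripts to look and compute and a tool call to move; the robot and the scene stay as the last step left them, time stands still between calls to the robot, and variables do not carry over. Pictures are saved under pics/ and viewed, about 8 in all and at most 12, crops included, and the job is handed in when it is done.

Besides the shell and the picture viewer there is one more tool, called after "Emit:" as name(argument=value, ...) on one line, values as JSON. servo_tool: Moves the arm, as the interface text tells. Its arguments: {"type":"object","properties":{"commands":{"type":"array","items":{"type":"array","items":{"type":"number"}}},"claw":{"type":"number"},"squeeze":{"type":"number"}},"required":["commands"]}

```bash
mkdir -p pics; ls
python3 - <<'E'
from workcell import status, eyes, robot
import cv2
print(status.sense()); print(robot.grip_point_offset)
for n in("scene","top"):
    print(n,eyes.camera_params(n)); cv2.imwrite(f"pics/{n}0.png",eyes.read_camera(n)[:,:,::-1])
E
```

```text
pics
{'time': 0.0, 'q': array([ 5.53192460e+01,  1.18847856e+01,  8.84066084e+01,  7.00572936e-04,
        7.98401148e+01, -8.62383937e+00]), 'qd': array([-0.03711186,  0.00237824,  0.03299211, -0.01049184,  0.00040438,
        0.06875892]), 'tau': array([-5.42752732e-04, -3.83041155e+01, -2.91587466e+01, -4.85953278e-04,
        1.07048001e-02,  4.30629399e-06]), 'position': array([0.25215205, 0.51591493, 0.23010546]), 'ee_rot': array([-1.79870081e+02, -2.04008069e-02,  1.53942938e+02]), 'wrist_force': array([0.01087344, 0.14792073, 0.63094844]), 'wrist_torque': array([-0.01831687,  0.01298389,  0.02029675]), 'width': 0.08559421679890891}
0.0187
scene {'fx': 385.72101670093747, 'fy': 385.72101670093747, 'cx': 317.56893601500775, 'cy': 196.95473180063613, 'rvec': array([ 0.58997356, -2.51464258,  1.38067127]), 'tvec': array([0.48032354, 0.20219602, 1.10896145])}
top {'fx': 494.28984197625596, 'fy': 494.28984197625596, 'cx': 328.3761874303474, 'cy': 194.9000959911187, 'rvec': array([ 2.11294065, -2.15112508,  0.1490126 ]), 'tvec': array([-0.01403561,  0.57316911,  1.83677241])}
```

View pics/scene0.png

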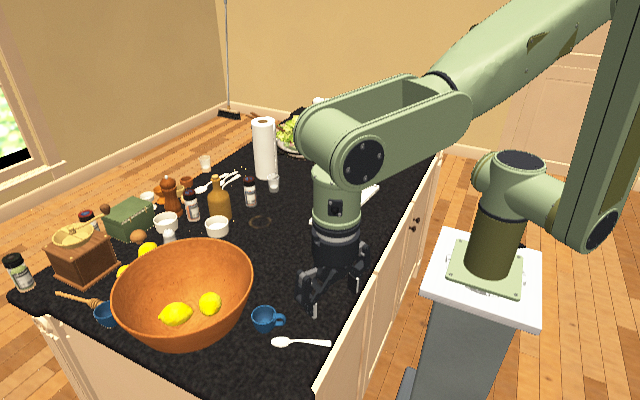

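View pics/top0.png

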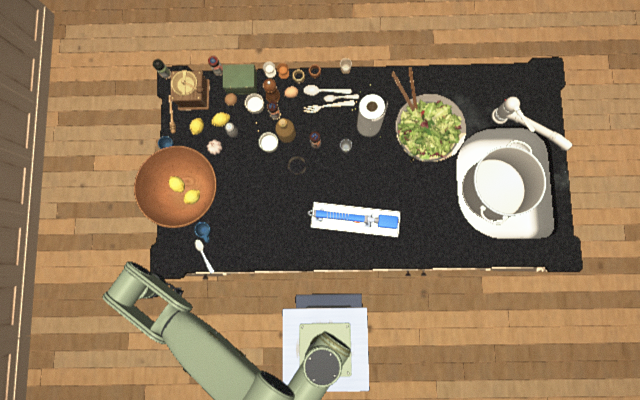

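The scene view shows the arm over the cup and spoon. The top view shows the brush stand at about (311–400, 203–237) px, with the head on the right, and the sink at (457–553, 130–238). I'll enlarge both.

```bash
cat > h.py <<'E'
import numpy as np, cv2
from scipy.spatial.transform import Rotation as R
from workcell import status, eyes, robot
def ray(p,uv,fish=False):
    Rm=cv2.Rodrigues(np.array(p['rvec'],float))[0]; t=np.array(p['tvec'])
    x=np.array([(uv[0]-p['cx'])/p['fx'],(uv[1]-p['cy'])/p['fy']])
    if fish:
        r=np.linalg.norm(x); d=np.array([*(x/max(r,1e-9)*np.sin(r)),np.cos(r)])
    else: d=np.array([*x,1.])
    return -Rm.T@t, Rm.T@d
def hit(p,uv,z,fish=False):
    c,d=ray(p,uv,fish); return c+d*(z-c[2])/d[2]
def rot(s): return R.from_euler('xyz',s['ee_rot'],degrees=True)
def totool(s,tgt,rpy):
    """shift (mm) & rotvec in tool axes from measured pose to target"""
    r=rot(s); q=R.from_euler('xyz',rpy,degrees=True)
    return np.round(1000*r.inv().apply(np.array(tgt)-s['position']),1), np.round((r.inv()*q).as_rotvec(),4)
E
python3 - <<'E'
from h import *
im=cv2.imread('pics/top0.png')
a=cv2.resize(im[195:245,300:410],None,fx=7,fy=7,interpolation=cv2.INTER_CUBIC)
cv2.imwrite('pics/a.png',a)
b=cv2.resize(im[120:245,450:560],None,fx=4,fy=4,interpolation=cv2.INTER_CUBIC)
b=cv2.copyMakeBorder(b,0,0,0,a.shape[1]-b.shape[1],cv2.BORDER_CONSTANT)
cv2.imwrite('pics/b.png',b[:])
c=np.zeros((600,800,3),np.uint8); c[:350,:770]=a; d=cv2.resize(im[125:245,450:560],None,fx=2,fy=2,interpolation=cv2.INTER_CUBIC); c[355:595,:220]=d
d=cv2.resize(im[205:280,150:250],None,fx=3,fy=3); c[355:580,300:600]=d
cv2.imwrite('pics/c.png',c)
p=eyes.camera_params('top')
for n,uv,z in [('stand L',(311,220),.014),('stand R',(400,220),.014),('brush mid',(345,216),.06),('sinkL',(457,190),0),('mug',(203,231),.02),('spoon',(204,256),0),('ramekin',(268,142),.04),('jar',(315,140),.1),('glass',(346,145),.05)]:
    print(n,hit(p,uv,z).round(3))
E
```

```text
stand L [0.481 0.045 0.014]
stand R [ 0.475 -0.296  0.014]
brush mid [ 0.489 -0.086  0.06 ]
sinkL [ 0.589 -0.524  0.   ]
mug [0.446 0.459 0.02 ]
spoon [0.352 0.458 0.   ]
ramekin [0.786 0.207 0.04 ]
jar [0.774 0.022 0.1  ]
glass [ 0.765 -0.096  0.05 ]
```

View pics/c.png

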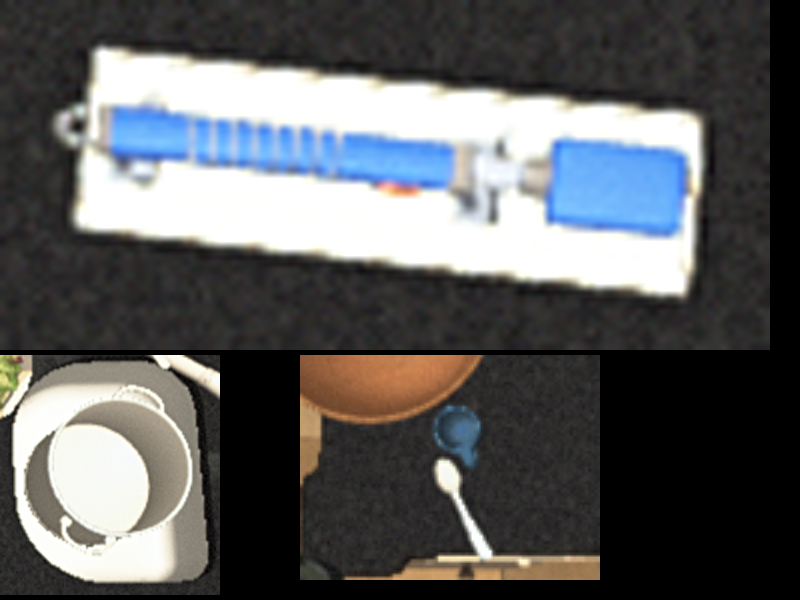

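In the crop the tray corners are at (97,47), (703,113), (688,297) and (74,232). The button is at (400,188), on the side nearest the robot. The pot mouth is centred near (120,466) and the sink's left rim is at x≈14. Next I'll compute the stand pose and a first move.

Run:
```python
from h import *
p=eyes.camera_params('top')
f=lambda x,y,s,ox,oy:((x+.5)/s-.5+ox,(y+.5)/s-.5+oy)
C=[hit(p,f(x,y,7,300,195),.014)[:2] for x,y in[(97,47),(703,113),(688,297),(74,232)]]
C=np.array(C);print(C.round(4))
ax=(C[1]+C[2]-C[0]-C[3])/2;L=np.linalg.norm(ax);ax/=L;ay=np.array([-ax[1],ax[0]])
o=C.mean(0)-.058*ax
print('len',L,'wid',np.linalg.norm(C[0]-C[3]),'yaw',np.degrees(np.arctan2(ax[1],ax[0])),'o',o)
for n,uv,z in[('btn',(400,188),.06),('head',(618,187),.06)]:
    d=hit(p,f(*uv,7,300,195),z)[:2]-o; print(n,d@ax,d@ay)
print('pot',[hit(p,f(x,y-355,2,450,125),.026).round(3) for x,y in[(120,466),(49,466),(191,466),(120,397),(120,536)]])
print('sinkL',hit(p,f(14,466-355,2,450,125),0).round(3))
s=status.sense(); yaw=np.degrees(np.arctan2(ax[1],ax[0]))+180
print(totool(s,[*(o+.04*ax),.25],[180,0,yaw]), yaw)
```

```text
[[ 0.5538  0.0344]
 [ 0.5109 -0.2978]
 [ 0.4103 -0.2858]
 [ 0.4518  0.0482]]
len 0.33570733813353293 wid 0.10300258304370812 yaw -97.22374876174517 o [ 0.48897939 -0.06772827]
btn 0.06328983577602142 -0.0131789703133246
head 0.17879582160200871 -0.00015008613460897394
pot [array([ 0.619, -0.721,  0.026]), array([ 0.622, -0.585,  0.026]), array([ 0.617, -0.856,  0.026]), array([ 0.755, -0.731,  0.026]), array([ 0.484, -0.711,  0.026])]
sinkL [ 0.628 -0.525  0.   ]
(array([-482.1, -458.2,  -19. ]), array([-2.100e-03,  1.000e-03,  1.242e+00])) 82.77625123825483
```

Emit:
servo_tool(commands=[[-40,-40,0,0,0,0.1],[-80,-76,0,0,0,0.25],[-120,-114,0,0,0,0.4],[-160,-152,0,0,0,0.55],[-200,-190,0,0,0,0.7],[-240,-228,0,0,0,0.85],[-280,-266,0,0,0,1.0],[-320,-304,0,0,0,1.1]], claw=0)

```text
time: 1.1
position: [0.4062, 0.1006, 0.2305]
ee_rot: [-179.9, 0.1, 90.7]
wrist_force: [0.5, 0.5, -0.1]
width: 0.0854
```

Run:
```python
from h import *
s=status.sense(); o=np.array([.489,-.0677]);ax=np.array([np.cos(np.radians(-97.22)),np.sin(np.radians(-97.22))])
print(s['time'],totool(s,[*(o+.04*ax),.25],[180,0,82.78]))
```

```text
1.1 (array([-209. ,   75.2,  -19.2]), array([-0.0011,  0.0017,  0.1385]))
```

Emit:
servo_tool(commands=[[-50,18,-5,0,0,0.04],[-100,36,-10,0,0,0.08],[-150,55,-15,0,0,0.12],[-190,68,-19,0,0,0.138],[-209,75,-19,0,0,0.138],[-209,75,-19,0,0,0.138],[-209,75,-19,0,0,0.138]])

```text
time: 1.98
position: [0.4831, -0.106, 0.2492]
ee_rot: [-179.9, 0.0, 82.9]
wrist_force: [-0.3, 0.5, -0.5]
width: 0.0855
```

Run:
```python
from h import *
s=status.sense();p=eyes.camera_params('wrist');im=eyes.read_camera('wrist')
print(s['position'],s['ee_rot'],p)
np.save('w1.npy',p,allow_pickle=True)
cv2.imwrite('pics/w1.png',im[:,:,::-1])
```

```text
[ 0.48313187 -0.1059939   0.24919321] [-1.79857025e+02  3.76114474e-02  8.28803721e+01] {'fx': 309.70691628693146, 'fy': 309.70691628693146, 'cx': 316.1724739097194, 'cy': 199.4900423786171, 'rvec': array([-2.87249557,  0.17740742,  0.02657368]), 'tvec': array([-0.49164319, -0.08251632,  0.38519757])}
```

View pics/w1.png

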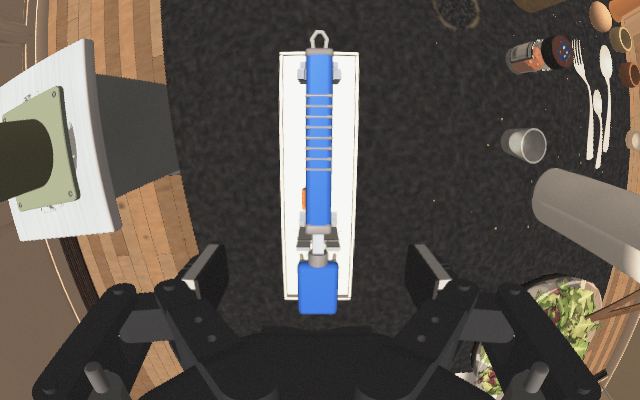

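The wrist view shows the whole brush. The handle runs from about (319,52) to (318,228), the button is at (304,199) and the fork is near (318,240). I'll fit the blue handle in code.

Run:
```python
from h import *
p=np.load('w1.npy',allow_pickle=True).item()
im=cv2.imread('pics/w1.png'); h=cv2.cvtColor(im,cv2.COLOR_BGR2HSV)
m=(h[...,0]>100)&(h[...,0]<125)&(h[...,1]>130)&(h[...,2]>80)
o=np.array([.489,-.0677]);P=[]
for v in list(range(56,92,4))+list(range(174,224,4)):
    u=np.where(m[v,290:345])[0]+290
    l,r=hit(p,(u.min()-.5,v),.072,True),hit(p,(u.max()+.5,v),.072,True)
    P.append([*((l+r)/2)[:2],np.linalg.norm(l-r)])
P=np.array(P);print('width',P[:,2].round(4))
vx,vy,x0,y0=cv2.fitLine(P[:,:2].astype(np.float32),cv2.DIST_HUBER,0,.001,.001).ravel()
ax=np.array([vx,vy]); ax*=-np.sign(vy)
yaw=np.degrees(np.arctan2(ax[1],ax[0]));print('yaw',yaw,'resid(mm)',((P[:,:2]-[x0,y0])@[-ax[1],ax[0]]*1e3).round(1))
om=(h[...,0]<15)&(h[...,1]>170)&(h[...,2]>120); om[:, :295]=0;om[:,312:]=0;om[:180]=0;om[215:]=0
v,u=np.where(om);print('btn px',u.min(),u.max(),v.min(),v.max())
b0,b1=hit(p,((u.min()+u.max())/2,v.min()-.5),.064,True)[:2],hit(p,((u.min()+u.max())/2,v.max()+.5),.064,True)[:2]
b=(b0+b1)/2;print('btn len',np.linalg.norm(b0-b1))
c=np.array([x0,y0]);s=(b-c)@ax
org=c+ax*(s-.062);print('origin from button',org,'b',b,'axis pt at button',c+ax*s)
for n,vv,z in[('rear',np.where(m[:,319])[0].min()-.5,.072),('forkish',243,.072)]:
    q=hit(p,(319,vv),z,True)[:2];print(n,(q-org)@ax)
hv,hu=np.where(m[255:330,290:345]);print('head rows',hv.min()+255,hv.max()+255,[((hit(p,(318,k),.072,True)[:2]-org)@ax).round(4) for k in(hv.min()+254.5,hv.max()+255.5)])
```

```text
width [0.0244 0.0254 0.0254 0.0254 0.0254 0.0254 0.0275 0.0254 0.0254 0.0263
 0.0264 0.0264 0.0265 0.0266 0.0267 0.0268 0.0269 0.027  0.026  0.0261
 0.0273 0.0274]
yaw -97.48839 resid(mm) [-0.6 -0.1 -0.  -0.   0.   0.1  0.1  0.1  0.1 -0.2 -0.1 -0.1 -0.1 -0.
  0.   0.   0.1  0.1 -0.4 -0.3  0.2  0.3]Traceback (most recent call last):
  File "<stdin>", line 15, in <module>
    return umr_minimum(a, axis, None, out, keepdims, initial, where)
ValueError: zero-size array to reduction operation minimum which has no identity
```

Run:
```python
from h import *
p=np.load('w1.npy',allow_pickle=True).item()
im=cv2.imread('pics/w1.png').astype(int)
om=(im[...,2]-im[...,0]>60); om[:, :295]=0;om[:,312:]=0;om[:180]=0;om[215:]=0
v,u=np.where(om);print('btn px',u.min(),u.max(),v.min(),v.max())
h=cv2.cvtColor(im.astype(np.uint8),cv2.COLOR_BGR2HSV)
m=(h[...,0]>100)&(h[...,0]<125)&(h[...,1]>130)&(h[...,2]>80)
P=[]
for k in list(range(60,92,4))+list(range(174,224,4)):
    w=np.where(m[k,290:345])[0]+290; P.append(hit(p,((w.min()+w.max())/2,k),.072,True)[:2])
vx,vy,x0,y0=cv2.fitLine(np.float32(P),cv2.DIST_HUBER,0,.001,.001).ravel()
ax=np.array([vx,vy]); ax*=-np.sign(vy);c=np.array([x0,y0])
um=(u.min()+u.max())/2
b0,b1=[hit(p,(um,k),.0665,True)[:2] for k in(v.min()-.5,v.max()+.5)]
b=(b0+b1)/2;s=(b-c)@ax;org=c+ax*(s-.062)
print('btn len',np.linalg.norm(b0-b1),'yaw',np.degrees(np.arctan2(ax[1],ax[0])),'origin',org,'axis at btn',c+ax*s,'off',(b-c)@[-ax[1],ax[0]])
col=m[:,319];r=np.where(col)[0]
hv=np.where(m[255:330,318])[0]+255;hd=np.where(m[150:245,318])[0]+150
for n,k,z in[('rear(-100)',r.min()-.5,.072),('front of handle(100)',hd.max()+.5,.072),('head back(140)',hv.min()-.5,.072),('head front(215)',hv.max()+.5,.072)]:
    print(n,k,((hit(p,(318.5,k),z,True)[:2]-org)@ax).round(4))
```

```text
btn px 302 305 188 209
btn len 0.024828890979207804 yaw -97.50842 origin [ 0.4898149  -0.06525167] axis at btn [ 0.48171323 -0.12672006] off -0.015700016913060222
rear(-100) 54.5 -0.0915
front of handle(100) 224.5 0.0898
head back(140) 267.5 0.143
head front(215) 313.5 0.2094
```

```bash
cat >> h.py <<'E'
YAW=-97.5; AX=np.array([np.cos(np.radians(YAW)),np.sin(np.radians(YAW))]); ORG=np.array([.4898,-.0653])
def at(x,z,rpy=(180,0,YAW+180)):
    s=status.sense(); print(round(s['time'],2),s['position'].round(4),s['wrist_force'].round(1),round(s['width'],4),*totool(s,[*(ORG+x*AX),z],rpy))
E
python3 -c "
from h import *
at(.062,.038)"
```

```text
2.02 [ 0.4832 -0.1059  0.2494] [-0.3 -0.4  0.2] 0.0858 [-20.7   1.5 211.4] [-0.0021  0.0009  0.0071]
```

Emit:
servo_tool(commands=[[-10,1,40,-0.002,0.001,0.007],[-20.7,1.5,80,-0.002,0.001,0.007],[-20.7,1.5,115,-0.002,0.001,0.007],[-20.7,1.5,140,-0.002,0.001,0.007],[-20.7,1.5,150,-0.002,0.001,0.007],[-20.7,1.5,150,-0.002,0.001,0.007]])

```text
time: 2.78
position: [0.4815, -0.1258, 0.0992]
ee_rot: [-179.9, -0.0, 82.6]
wrist_force: [-0.1, -0.0, 0.7]
width: 0.0855
```

```bash
python3 -c "
from h import *
at(.062,.038)"
```

```text
2.77 [ 0.4815 -0.1258  0.0992] [-0.1 -0.   0.7] 0.0855 [-1.   0.3 61.2] [-0.0009 -0.0005  0.0014]
```

Emit:
servo_tool(commands=[[-1,0.3,25,0,0,0],[-1,0.3,45,0,0,0],[-1,0.3,58,0,0,0],[-1,0.3,61,0,0,0],[-1,0.3,61,0,0,0]])

```text
time: 3.4
position: [0.4822, -0.1269, 0.0389]
ee_rot: [180.0, -0.0, 82.6]
wrist_force: [-0.8, 0.5, 0.1]
width: 0.0853
```

Emit:
servo_tool(commands=[[0,0,0,0,0,0],[0,0,0,0,0,0],[0,0,0,0,0,0],[0,0,0,0,0,0],[0,0,0,0,0,0],[0,0,0,0,0,0],[0,0,0,0,0,0],[0,0,0,0,0,0]], claw=255, squeeze=50)

```text
time: 4.4
position: [0.4831, -0.1273, 0.0396]
ee_rot: [179.9, 0.0, 82.6]
wrist_force: [0.5, 0.9, 6.1]
width: 0.0273
```

```bash
python3 -c "
from h import *
at(.062,.038)
cv2.imwrite('pics/w2.png',eyes.read_camera('wrist')[:,:,::-1])"
```

```text
4.4 [ 0.4831 -0.1273  0.0396] [0.5 0.9 6.1] 0.0273 [ 0.3 -1.4  1.6] [0.0019 0.0003 0.0014]
```

View pics/w2.png

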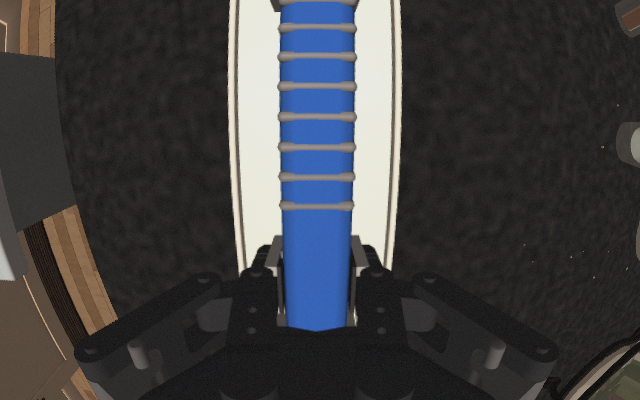

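The button is flush (opening 27.3 mm) with the gripper centred on the handle. Next I'll draw the handle back.

Emit:
servo_tool(commands=[[6,0,-0.5,0,0,0],[18,0,-0.5,0,0,0],[31,0,-0.5,0,0,0],[44,0,-0.5,0,0,0],[57,0,-0.5,0,0,0],[70,0,-0.5,0,0,0],[83,0,-0.5,0,0,0],[95,0,-0.5,0,0,0]])

```text
time: 5.45
position: [0.4951, -0.032, 0.0398]
ee_rot: [179.9, 0.0, 82.6]
wrist_force: [0.0, -2.9, -2.4]
width: 0.0273
```

```bash
python3 -c "
from h import *
at(.062-.1165,.038)"
```

```text
5.45 [ 0.4951 -0.032   0.0398] [ 0.  -2.9 -2.4] 0.0273 [20.8 -0.9  1.8] [0.0012 0.0001 0.0016]
```

Emit:
servo_tool(commands=[[6,0,0,0,0,0],[12,0,0,0,0,0],[17,0,0,0,0,0],[20,0,0,0,0,0],[22,0,0,0,0,0],[22,0,0,0,0,0]])

```text
time: 6.2
position: [0.4977, -0.0116, 0.0397]
ee_rot: [179.9, 0.1, 82.6]
wrist_force: [-0.8, -7.1, -2.7]
width: 0.0271
```

```bash
python3 -c "
from h import *
at(.062-.1165,.038)"
```

```text
6.2 [ 0.4977 -0.0116  0.0397] [-0.8 -7.1 -2.7] 0.0271 [ 0.2 -0.9  1.7] [0.0009 0.0026 0.002 ]
```

Emit:
servo_tool(commands=[[2,0,0,0,0,0],[4,0,0,0,0,0],[4,0,0,0,0,0]])

```text
time: 6.58
position: [0.4978, -0.0116, 0.0397]
ee_rot: [180.0, 0.5, 82.6]
wrist_force: [-3.1, -17.5, -1.7]
width: 0.0273
```

Hard end stop: the force rose to 17.5 N and the tool moved no further. I'll ease off and open.

Emit:
servo_tool(commands=[[0.5,0,0,0,0,0],[0.5,0,0,0,0,0]])

```text
time: 6.82
position: [0.4978, -0.0118, 0.0397]
ee_rot: [180.0, 0.6, 82.6]
wrist_force: [-1.7, -5.6, -1.3]
width: 0.0271
```

Emit:
servo_tool(commands=[[0,0,0,0,0,0],[0,0,0,0,0,0],[0,0,0,0,0,0],[0,0,0,0,0,0],[0,0,0,0,0,0],[0,0,0,0,0,0]], claw=0)

```text
time: 7.58
position: [0.4978, -0.0117, 0.0398]
ee_rot: [180.0, 0.6, 82.6]
wrist_force: [-0.0, 0.4, 0.2]
width: 0.085
```

Emit:
servo_tool(commands=[[0,0,-30,0,0,0],[0,0,-75,0,0,0],[0,0,-125,0,0,0],[0,0,-165,0,0,0],[0,0,-180,0,0,0],[0,0,-180,0,0,0]])

```text
time: 8.32
position: [0.4983, -0.01, 0.2201]
ee_rot: [179.9, 0.6, 82.6]
wrist_force: [-0.2, 0.2, 0.3]
width: 0.0857
```

Run:
```python
from h import *
at(-.1365,.038); p=eyes.camera_params('wrist'); im=eyes.read_camera('wrist')[:,:,::-1]; np.save('w3.npy',p,allow_pickle=True)
cv2.imwrite('pics/w3raw.png',im); cv2.imwrite('pics/w3.png',cv2.resize(im[0:400,200:450],None,fx=2,fy=1.5,interpolation=cv2.INTER_CUBIC))
```

```text
8.32 [ 0.4983 -0.01    0.2201] [-0.2  0.2  0.3] 0.0857 [ 82.4  -1.4 181.2] [0.0017 0.0101 0.0015]
```

View pics/w3.png

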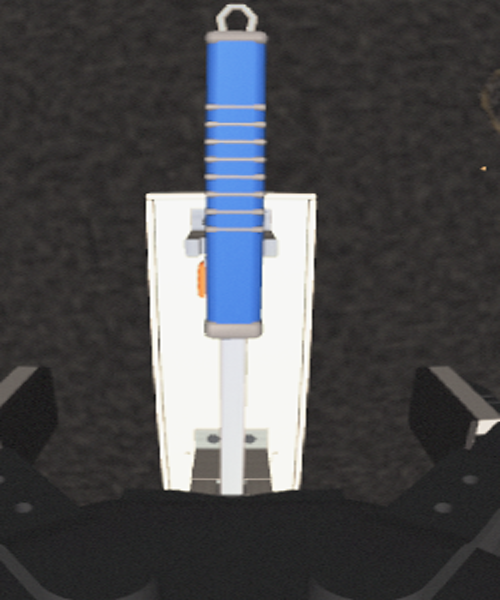

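The button is sprung out, visible at (201,280) and about 4 mm proud, with the rod drawn well out. I'll check the handle's new position for the regrasp.

Run:
```python
from h import *
p=np.load('w3.npy',allow_pickle=True).item()
im=cv2.imread('pics/w3raw.png').astype(int)
om=(im[...,2]-im[...,0]>60); om[:, :290]=0;om[:,310:]=0;om[:160]=0;om[215:]=0
v,u=np.where(om);um=(u.min()+u.max())/2;print('btn',u.min(),u.max(),v.min(),v.max())
AY=np.array([-AX[1],AX[0]])
e=[(hit(p,(um,k),.0665,True)[:2]-ORG) for k in(v.min()-.5,v.max()+.5)]
print('button at stand x',np.mean(e,0)@AX,'len',np.linalg.norm(e[0]-e[1]))
h=cv2.cvtColor(im.astype(np.uint8),cv2.COLOR_BGR2HSV)
m=(h[...,0]>100)&(h[...,0]<125)&(h[...,1]>130)&(h[...,2]>80)
for k in(30,45,60,130,160,190,205):
    w=np.where(m[k,280:350])[0]+280; a,b=[hit(p,(x,k),.072,True)[:2]-ORG for x in(w.min()-.5,w.max()+.5)]
    print(k,((a+b)/2@AX).round(4),'lat',((a+b)/2@AY).round(4),np.linalg.norm(a-b).round(4))
```

```text
btn 299 302 175 198
button at stand x -0.05384379876977664 len 0.024254001602401768
30 -0.2055 lat 0.0021 0.0278
45 -0.1905 lat 0.0021 0.0277
60 -0.1758 lat 0.0021 0.0277Traceback (most recent call last):
  File "<stdin>", line 12, in <module>
    return umr_minimum(a, axis, None, out, keepdims, initial, where)
ValueError: zero-size array to reduction operation minimum which has no identity
```

Emit:
servo_tool(commands=[[30,0,30,0,0.01,0],[60,0.3,60,0.002,0.01,0.001],[82,0.6,100,0.002,0.01,0.001],[82,0.6,135,0.002,0.01,0.001],[82,0.6,160,0.002,0.01,0.001],[82,0.6,175,0.002,0.01,0.001],[82,0.6,181,0.002,0.01,0.001],[82,0.6,181,0.002,0.01,0.001]])

```text
time: 9.38
position: [0.5079, 0.0696, 0.0365]
ee_rot: [-179.8, -0.0, 82.5]
wrist_force: [0.1, 0.5, -0.1]
width: 0.085
```

```bash
python3 -c "
from h import *
at(-.136,.038)"
```

```text
9.38 [0.5079 0.0696 0.0365] [ 0.1  0.5 -0.1] 0.085 [-0.1 -0.3 -1.5] [-0.0041 -0.      0.0002]
```

Emit:
servo_tool(commands=[[0,0,0,0,0,0],[0,0,0,0,0,0],[0,0,0,0,0,0],[0,0,0,0,0,0],[0,0,0,0,0,0],[0,0,0,0,0,0],[0,0,0,0,0,0],[0,0,0,0,0,0]], claw=255, squeeze=110)

```text
time: 10.38
position: [0.5085, 0.0696, 0.0372]
ee_rot: [-179.8, -0.0, 82.5]
wrist_force: [-0.8, -0.2, 5.9]
width: 0.0267
```

Emit:
servo_tool(commands=[[0,0,-4,0,0,0],[0,0,-15,0,0,0],[0,0,-30,0,0,0],[0,0,-48,0,0,0],[0,0,-66,0,0,0],[0,0,-80,0,0,0],[0,0,-90,0,0,0],[0,0,-90,0,0,0]])

```text
time: 11.38
position: [0.5094, 0.0695, 0.1282]
ee_rot: [-180.0, -0.0, 82.5]
wrist_force: [0.2, 0.1, -1.4]
width: 0.0268
```

```bash
python3 -c "
from h import *
at(-.136,.2)
w=eyes.read_camera('wrist')[:,:,::-1];s=eyes.read_camera('scene')[:,:,::-1]
cv2.imwrite('pics/d.png',np.vstack([w[:250],s[:340]]))"
```

```text
11.38 [0.5094 0.0695 0.1282] [ 0.2  0.1 -1.4] 0.0268 [ -0.2  -1.9 -71.8] [-0.0007 -0.0003  0.0004]
```

View pics/d.png

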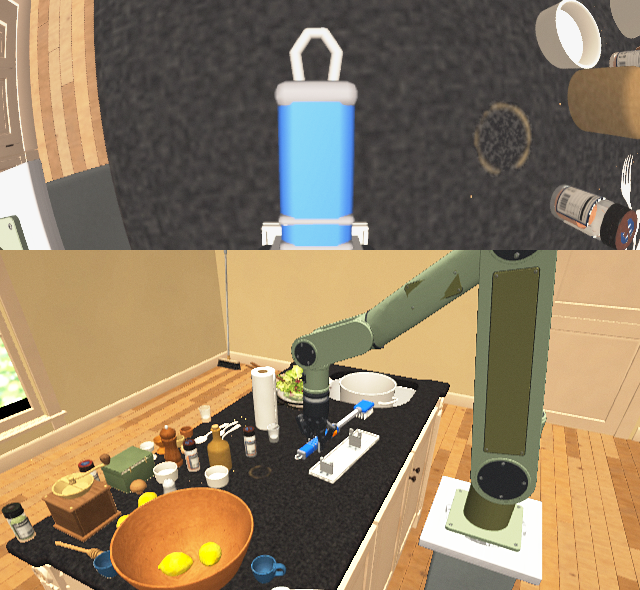

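The brush is held level and clear of the stand. Next I'll carry it to the pot, turning the tool to yaw 100° so the gripper stays away from the salad bowl.

```bash
python3 -c "
from h import *
s=status.sense(); print(totool(s,[.566,-.418,.126],[180,0,100]))
p=eyes.camera_params('top');print([hit(p,q,.08).round(3) for q in [(430,161),(408,155),(396,128)]])"
```

```text
(array([-4.759e+02,  1.207e+02,  3.000e-01]), array([-0.0036, -0.0006, -0.3052]))
[array([ 0.689, -0.409,  0.08 ]), array([ 0.714, -0.328,  0.08 ]), array([ 0.82 , -0.286,  0.08 ])]
```

Emit:
servo_tool(commands=[[-10,2.5,-5,0,0,-0.006],[-35,9,-10,0,0,-0.022],[-70,18,-10,0,0,-0.045],[-110,28,-10,0,0,-0.07],[-150,38,-10,0,0,-0.096],[-190,48,-10,0,0,-0.122],[-225,57,-10,0,0,-0.145],[-255,65,-10,0,0,-0.164]])

```text
time: 12.48
position: [0.5389, -0.1938, 0.1359]
ee_rot: [-179.7, -0.1, 91.9]
wrist_force: [0.5, 0.3, -2.1]
width: 0.0268
```

```bash
python3 -c "
from h import *
s=status.sense(); print(s['position'],s['ee_rot'],s['wrist_force'],totool(s,[.566,-.418,.126],[180,0,100]))"
```

```text
[ 0.53885786 -0.19378805  0.135924  ] [-1.79702209e+02 -6.30301884e-02  9.18988009e+01] [ 0.4865059   0.30123765 -2.12209534] (array([-225. ,   19.7,    9.6]), array([-0.0051, -0.0015, -0.1414]))
```

Emit:
servo_tool(commands=[[-30,3,0,-0.001,0,-0.02],[-70,6,0,-0.002,-0.001,-0.045],[-110,10,0,-0.003,-0.001,-0.07],[-150,13,0,-0.005,-0.001,-0.095],[-185,16,3,-0.005,-0.001,-0.117],[-210,18,6,-0.005,-0.001,-0.132],[-225,20,9,-0.005,-0.001,-0.141],[-225,20,9,-0.005,-0.001,-0.141]])

```text
time: 13.48
position: [0.5654, -0.4186, 0.1254]
ee_rot: [-179.9, -0.1, 99.9]
wrist_force: [-0.5, -0.3, -1.9]
width: 0.0267
```

Emit:
servo_tool(commands=[[0,0,0,0,0,0],[0,0,0,0,0,0],[0,0,0,0,0,0]])

```text
time: 13.85
position: [0.5656, -0.4178, 0.1257]
ee_rot: [-179.9, -0.1, 100.0]
wrist_force: [0.2, 0.2, -1.3]
width: 0.0271
```

```bash
python3 -c "
from h import *
s=status.sense(); print(s)
t=eyes.read_camera('top')[:,:,::-1];s=eyes.read_camera('scene')[:,:,::-1]
cv2.imwrite('pics/e_raw.png',t)
cv2.imwrite('pics/e.png',np.vstack([cv2.resize(t[110:260,360:580],(640,436),interpolation=cv2.INTER_CUBIC)[:300],cv2.resize(s[50:200,230:450],(640,436),interpolation=cv2.INTER_CUBIC)[:300]]))"
```

```text
{'time': 13.85, 'q': array([-4.35009311e+01,  3.22967076e+01,  7.33811851e+01,  1.48366511e-02,
        7.44678502e+01, -5.34575033e+01]), 'qd': array([-0.2155285 , -0.00189679, -0.29553239, -0.07655921, -0.01193824,
       -0.0225299 ]), 'tau': array([-6.04387117e-02, -5.34752476e+01, -2.92297357e+01, -1.73631110e-01,
       -2.17122110e-01,  1.41897228e-03]), 'position': array([ 0.56561429, -0.41781968,  0.12570363]), 'ee_rot': array([-1.79924698e+02, -1.25597838e-01,  9.99524985e+01]), 'wrist_force': array([ 0.1892166 ,  0.18750122, -1.31716589]), 'wrist_torque': array([0.29363811, 0.05622474, 0.0075032 ]), 'width': 0.027145481078066316}
```

View pics/e.png

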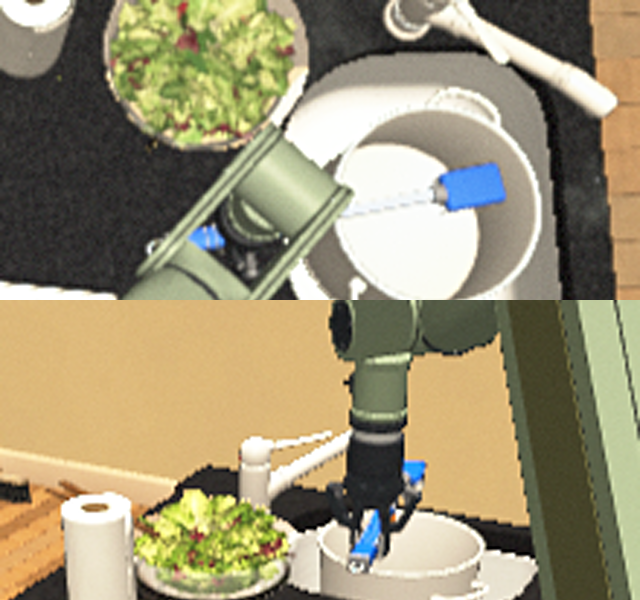

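The head sits over the pot mouth at crop (473,187), and the brush looks level. I'll check its position numerically.

```bash
python3 -c "
from h import *
p=eyes.camera_params('top')
f=lambda x,y:(360+(x+.5)/640*220-.5,110+(y+.5)/436*150-.5)
for z in(.13,.16,.2): print(z,hit(p,f(473,187),z).round(3))
g=np.array([.5656,-.4178]);a=np.radians(-80.05);print('expected',g+.3075*np.array([np.cos(a),np.sin(a)]))
im=cv2.cvtColor(cv2.imread('pics/e_raw.png'),cv2.COLOR_BGR2HSV)
m=cv2.inRange(im,(100,130,80),(125,255,255))[:,500:550]; u=np.argwhere(m); r=cv2.minAreaRect(u[:,::-1].astype(np.float32)); print('head rect px',r)
q=p['fx']/1; Rm=cv2.Rodrigues(p['rvec'])[0]; c=-Rm.T@p['tvec']; print('cam',c,'len at z=.16',r[1][0]/q*(c[2]-.16),r[1][1]/q*(c[2]-.16))
"
```

```text
0.13 [ 0.622 -0.731  0.13 ]
0.16 [ 0.617 -0.719  0.16 ]
0.2 [ 0.609 -0.704  0.2  ]
expected [ 0.61873253 -0.72067487]
head rect px ((21.983997344970703, 173.91200256347656), (13.416409492492676, 20.92959976196289), 79.69515228271484)
cam [ 0.2793031  -0.05354606  1.9030437 ] len at z=.16 0.047311083555519745 0.07380529370960931
```

```bash
python3 -c "
from workcell import status,robot
robot.hand_in(); s=status.sense(); print(s['time'],s['position'],s['wrist_force'],s['width'])"
```

```text
the job is handed in; nothing more can be done
the job is handed in; nothing more can be done
```

The brush is drawn out to its second stop and locked. The gripper is holding it level, bristles down, over the middle of the pot. I handed the job in at about 14 s; it reports no verdict, and the state could not be read afterwards.

- **Drawing out:** I squeezed the button flush (27.3 mm opening) and drew the handle back about 116 mm against roughly 3 N of friction. At the hard end of travel the force rose to 17.5 N and the handle stopped. I then opened the gripper, and the wrist picture showed the button sprung out, about 4 mm proud.
- **Lifting and carrying:** I regripped 20 mm behind the handle's middle with 110 N, lifted the brush straight up and carried it to the pot.
- **Last checks:** The top picture put the head at (0.617, -0.719), against (0.619, -0.721) expected for a fully drawn brush and (0.619, -0.721) measured for the middle of the pot mouth. The bristle tips should be about 0.11 m above the worktop, or about 87 mm above the pot rim, worked out from the arm's height with the brush level. Nothing in the forces or pictures suggested contact during the carry.
- **Not fully confirmed:** After the lift the wrist force read only 1.3 to 2.1 N down, against about 2.6 N for the brush's weight. I put that down to sensor noise. I did not measure the button again after the lift, nor check the small things one by one; the arm kept well clear of them.

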